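# Read in the code label inside the kit case's lid

## Robot

A 6-joint arm with a two-finger parallel gripper is mounted at the origin on a cart in front of the work surface, level with it; the furniture and walls round the work are solid. World frame = base frame: x ahead of the robot, y to its left, z up, the work surface at z = 0. Lengths are in m, angles in rad, forces in N, time in s.
With the tool pointing down it reaches from about 0.25 to 0.775 m from the base axis. Payload 4 kg.
Tool frame: the origin (TCP) lies on the centre line of the jaws, within the pads' length; the fingertips stand robot.tips_ahead ahead of it and the grasp point (between the pads) lies 8 mm behind it (robot.tips_ahead is the distance from the TCP to the fingertips, in m); z points along the fingers, y is the line along which they close (so a half turn about z gives the same grasp; the last joint's range is limited). The gripper opens to 94 mm and grips with 3 to 60 N. Pads are 16 mm wide; open, the fingers measure 119 mm over their backs; the gripper's body (75 mm by 177 mm) begins 78 mm behind the grasp point.
Start: joints at [0.702, 0.087, 1.371, -0, 1.684, -0.103], TCP at [0.381, 0.396, 0.217] pointing down, gripper open.
Joint ranges: [-3.1, 3.1], [-0.76, 2.03], [0.27, 2.55], [-1.08, 4.22], [0.17, 2.65], [-2.57, 2.57]. Speed limits (rad/s): [2.79, 2.79, 3.14, 3.14, 3.14, 3.14].

## Interface

Orientations are given as [roll, pitch, yaw] about the fixed x, y, z axes, in that order (R = Rz(yaw) Ry(pitch) Rx(roll)).
In Python, from bench import robot, snapshot, close_job, spotter gives the robot as it stands. The module is installed in compiled form; this text tells all that it offers.
- The arm moves only by the tool servo_tool, never from a script. Its argument "commands" is one flat list of numbers, 7 for each row, row after row: the shift along the tool's x, y, z in m, then the turn, a rotation vector about the tool's x, y, z in degrees, then the finger opening in m, from 0 to 0.094. In form: [x, y, z, ax, ay, az, grip, x, y, z, ax, ay, az, grip, ...]. A call has 1 to 10 rows; each row is the pose to reach, as a shift and turn from the pose commanded when the call began, along the tool's axes at that moment; what a row does not reach only later rows make up. A row lasts 1/8 s, in which the tool goes at most 62.5 mm and 10.7 degrees, less where a joint would pass 70% of its speed; a pose out of reach is approached as far as the arm can. A call with a gripper value outside its range is refused whole. The fingers move at their own pace and stop on an object; the grip force is fixed at half the most. Time passes only in rows, so rows that repeat a pose let the fingers close. It gives the time, the measured TCP pose, the force, the opening and the grip force at its end, in the units of the state.
- robot.get_obs(): the state, without advancing time (a new reading comes with each control period).
- snapshot(name): name is "side" or "top" or "wrist"; returns a dict with "img" (420x560x3 uint8, blue, green, red), "camera_matrix" (3x3 intrinsics, pixels), "extrinsics" (4x4, takes a point from camera to world coordinates); the wrist camera has in their place "hand_eye" (4x4, takes a point from camera to tool coordinates, whose origin is the TCP and whose axes are the flange's). Camera axes: x right, y down, z forward; pixel columns grow to the right and rows downward; lengths in m; the calibration is good to about 2 mm. A picture is of the moment at which its call begins: read the wrist's pose just before it. There is no depth.
- close_job(): hands the job in; it is judged then, once.
Trained networks look in a picture, given as the dict that the camera call returned (one of the last four; its "shot" number tells which), for a name from the list of things; names that differ only in an ending like _2 or _b are one class to them, and where a whole thing is asked for, a point or a joint stands for the part that bears it (a point fixed in the world has none). Each returns a list of dicts, best first, with "conf" (0 to 1); they miss things now and then, are a little off and sometimes report something else, mostly with a low value. They report only what shows in the picture. A call takes as long as a camera call.
- spotter.trace(name, picture): "region" (420x560 bool, what is visible of it) and "box" ([left, top, width, height] in pixels, round what is visible of it).
The state is a dict: "time": time; "joint_positions": joint angles; "qvel": joint speeds; "joint_torque": joint torques, N m; "tool_pos": TCP position; "ee_rot": TCP orientation; "wrist_force": force on the tool from outside, world axes, zero at the start; "wrist_torque": the same for the moment, N m; "width": finger opening in m; "finger_force": force on a finger pad.
Only numpy, scipy, OpenCV 4.12 (cv2) and the standard library are available. Lean on these libraries where they do the work, as an engineer would, in place of code of your own. Each camera call takes 0.05 s, during which the arm holds its last target. There are 200 camera calls.

## Task

Please book in the kit case: lift its lid by the bow handle and swing it back until it rests on its stop, then take the hand reader from its dock and press its spring nose gently and squarely onto the middle of the patterned code label inside the lid (not the ruled contents card), keeping it steady with the nose more than half pushed in for a good second. Afterwards lay the reader back in its dock, the right way up and nose the same way as before, leave the lid open for packing, and do not disturb the glue stick, the hole punch or the calculator.

Things in the scene. Friction and masses are not known exactly. Their poses are not given: they have to be found in the camera images.
- case: grey kit case with aluminium edging, fixed to the desk, 160 deep (x) x 220 wide (y) x 70 mm high without the lid. Origin: centre of its underside; z up, +x to the hinge side at the back, -x to the front. Open on top when the lid is up; holds some jars, a tin and notes that stay there
- case_lid (a joint): angle of the case's lid about the hinge along the back top edge: 0 = shut, grows as the front edge goes up and back, 1.83 rad (105 degrees) = resting on its back stop. It turns freely: let go before it leans back past upright it falls shut, beyond that it leans on the stop by itself. About 2 N at the handle lifts it. The stop has rubber pads: the lid gives some mm when pressed
- lid_hinge (a point): middle of the hinge line, at the back top edge of the case (80 mm behind its centre, 70 mm up). Axes turn with the lid: y along the hinge (to the left for one facing the case), x from the lid's front edge to the hinge, z out of its outer side (up when shut). The lid is a flat panel 160 x 220 x 12 mm, inner face at z = 0
- lid_handle (a point): middle of the bow handle on the lid's outer side: a round steel bar 10 mm thick, its straight part 74 mm long along the lid's y, on two posts 90 mm apart; bar centre 35 mm off the lid's outer face and 18 mm in from its front edge (142 mm from the hinge, 47 mm off the inner face). Axes as for lid_hinge
- code_label (a point): middle of the code label, white paper 50 x 60 mm with a 32 mm square pattern of black cells, flat on the lid's inner face, 100 mm from the hinge and 48 mm left of the middle (the ruled contents card is on the right). Axes as for lid_hinge: z goes through the lid from inside to outside, so a reader that faces the label squarely points along +z
- dock: grey reader dock fixed to the desk, left or right of the case: foot 160 x 70 x 10 mm, two open-topped U saddles (16 mm long, at x = -68 and +30 mm, 37 mm wide inside, the reader rests in them 30 mm up, side horns to 48 mm), end plate at x = -90 mm. Origin: on the desk below the reader's place; x the way the nose points, z up
- reader: black hand code reader, grey head, 0.2 kg, lying in the dock: handle 32 wide (y) x 30 high, x = -83 to +34 mm; head 46 wide x 36 high, x = 38 to 63; sprung nose to x = 85. Origin: on its underside; x to the nose, z out of the key side (up). In the dock its origin is 30 mm above the dock's, axes alike, with 3 to 5 mm of play lengthwise, 2 mm sideways
- reader_grip (a point): where to hold the reader: middle of its handle (x = -19, z = 15 mm in the reader's frame), free between the two saddles, which leave 82 mm along the handle; 20 mm clear beneath the handle
- reader_face (a point): centre of the reader's flat front face on the sprung nose (40 wide x 30 mm high); x = +85, z = 18 mm in the reader's frame when the nose is out; moves in with it. Axes as the reader's
- reader_nose (a joint): how far the reader's sprung nose is pushed in: 0 = fully out, 0.006 m = fully in; a spring, 2 N at the start of the travel, 4.5 N at half, 7 N at its end
- glue_stick: glue stick standing on end, 27 mm thick, 94 mm high, right of the work; origin at the centre of its underside
- hole_punch: hole punch with a red arm, 98 x 105 x 61 mm, behind the case to the left; origin at the centre of its underside
- calculator: white pocket calculator, 128 x 78 x 14 mm, lying on the side of the case where the dock is not; origin at the centre of its underside

How it is judged:
On the way, in this order (a step that is already met when the one before it is completed fails the run):
1. the case lid rests open on its stop (value of joint case_lid above 1.76 rad), for 0.2 s.
2. the reader's nose is pressed squarely on the middle of the code label, more than half pushed in, and held steady for a second (value of joint case_lid above 1.76 rad and value of joint reader_nose above 0.003 m and x of reader_face in the frame of code_label between -0.01 and 0.01 m and y of reader_face in the frame of code_label between -0.01 and 0.01 m and z of reader_face in the frame of code_label between -0.006 and 0.006 m and angle between the x axis of reader and the z axis of code_label, either way round below 0.14 rad and linear speed of reader below 0.02 m/s and angular speed of reader below 0.15 rad/s), for 1 s.
At the end, for the whole second after the job is handed in: the lid is still open on its stop (within 0.07 rad), and the reader lies at rest in both saddles of its dock, right way up, nose the same way as before (within 12 mm lengthwise, 6 mm sideways, 5 mm in height and 0.1 rad of level) (value of joint case_lid above 1.76 rad and x of reader in the frame of dock between -0.012 and 0.012 m and y of reader in the frame of dock between -0.006 and 0.006 m and z of reader in the frame of dock between 0.025 and 0.035 m and x of reader_face in the frame of dock above 0.06 m and angle between the z axis of reader and the z axis of dock, either way round below 0.1 rad and angle between reader's own z axis and vertical below 0.1 rad and linear speed of reader below 0.02 m/s and contact force between reader and dock above 0.3 N); the robot touches nothing.
It fails at once if the reader is pressed or knocked against the case with more than 20 N (contact force between reader and case above 20 N).
It fails at once if the glue stick is tipped or shifted by more than 20 mm (distance of glue_stick from where it was at the start of the episode above 0.02 m or angle between glue_stick's own z axis and vertical above 0.3 rad).
It fails at once if the hole punch is shifted by more than 20 mm (distance of hole_punch from where it was at the start of the episode above 0.02 m).
It fails at once if the calculator is shifted by more than 20 mm (distance of calculator from where it was at the start of the episode above 0.02 m).
It also fails if it takes over 72 s, if anything falls off the work surface, if the arm or the gripper's body presses on something with over 40 N, if the wrist force passes 120 N, or if a joint passes its speed limit or range.

## Working session

There is one attempt and no reset: what is moved stays moved. The work goes in short steps, Python scripts to look and compute and a tool call to move; the robot and the scene stay as the last step left them, time stands still between calls to the robot, and variables do not carry over. Pictures are saved under pics/ and viewed, at most 10 in all, crops included, and the job is handed in when it is done.

Besides the shell and the picture viewer there is one more tool, called as name(argument=value, ...) on one line, values as JSON. servo_tool: Moves the arm, as the interface text tells. Its arguments: {"type":"object","properties":{"commands":{"type":"array","items":{"type":"number"}}},"required":["commands"]}

```bash
mkdir -p pics; cat > h.py <<'E'
import numpy as np, cv2
from scipy.spatial.transform import Rotation as R
from bench import robot, snapshot, close_job, spotter
def toolT():
    o=robot.get_obs(); T=np.eye(4); T[:3,3]=o["tool_pos"]; T[:3,:3]=R.from_euler('xyz',o["ee_rot"]).as_matrix(); return T
def shot(n):
    T=toolT(); s=snapshot(n); s["E"]=T@s["hand_eye"] if n=="wrist" else np.array(s["extrinsics"]); return s
def ray(s,u,v):
    K=np.array(s["camera_matrix"]); d=s["E"][:3,:3]@np.linalg.solve(K,[u,v,1.]); return s["E"][:3,3],d/np.linalg.norm(d)
def onz(s,u,v,z):
    o,d=ray(s,u,v); return o+d*(z-o[2])/d[2]
def proj(s,P):
    P=np.atleast_2d(P); c=(P-s["E"][:3,3])@s["E"][:3,:3]; p=c@np.array(s["camera_matrix"]).T; return p[:,:2]/p[:,2:]
def tri(*l):
    A=np.zeros((3,3));b=np.zeros(3)
    for s,u,v in l:
        o,d=ray(s,u,v);M=np.eye(3)-np.outer(d,d);A+=M;b+=M@o
    return np.linalg.solve(A,b)
E
python3 - <<'E'
from h import *
o=robot.get_obs(); print({k:np.round(v,3) for k,v in o.items()}, robot.tips_ahead)
ims=[]
for n in ["side","top","wrist"]:
    s=shot(n); cv2.imwrite(f"pics/{n}0.png",s["img"]); print(n,np.round(s["E"],3).tolist(),np.round(s["camera_matrix"],1).tolist())
    for t in ["case","case_lid","lid_handle","dock","reader","glue_stick","hole_punch","calculator"]:
        for r in spotter.trace(t,s)[:1]:
            ys,xs=np.nonzero(r["region"]); rect=cv2.minAreaRect(np.c_[xs,ys].astype(np.float32))
            print(t,round(r["conf"],2),r["box"],np.round(rect[0],1),np.round(rect[1],1),round(rect[2],1))
E
```

```text
{'time': np.float64(0.0), 'joint_positions': array([ 0.702,  0.088,  1.372, -0.   ,  1.684, -0.103]), 'qvel': array([ 0.   ,  0.001,  0.   , -0.001,  0.002, -0.   ]), 'joint_torque': array([-0.0000e+00, -3.4018e+01, -3.0243e+01,  7.2000e-02,  3.3000e-02,
       -0.0000e+00]), 'tool_pos': array([0.381, 0.396, 0.215]), 'ee_rot': array([-3.139, -0.   ,  2.376]), 'wrist_force': array([-0.218, -0.525, -0.3  ]), 'wrist_torque': array([-0.033,  0.012,  0.014]), 'finger_force': np.float64(0.0), 'width': np.float64(0.094)} 0.011
side [[0.944, -0.193, 0.268, 0.212], [-0.331, -0.54, 0.774, -1.202], [-0.004, -0.819, -0.574, 0.976], [0.0, 0.0, 0.0, 1.0]] [[518.1, 0.0, 287.0], [0.0, 518.1, 220.2], [0.0, 0.0, 1.0]]
case 0.72 [215.0, 192.0, 76.4, 69.7] [256.5 225. ] [64.8 75.6] 71.6
case_lid 0.81 [215.7, 190.6, 76.0, 55.2] [253.6 216.7] [46.5 68.6] 72.9
lid_handle 0.58 [211.5, 195.2, 81.9, 48.5] [253.2 216.3] [47.4 66.7] 71.6
dock 0.75 [203.9, 182.2, 49.2, 19.9] [228.  189.9] [14.4 47.8] 86.8
reader 0.66 [207.0, 171.9, 47.6, 14.0] [229.9 179.4] [13.5 48.6] 83.2
glue_stick 0.84 [355.3, 290.4, 14.9, 3
[... 907 characters left out ...]
.7 207. ] [42.9 26.3] 73.3
wrist [[0.693, 0.701, 0.167, 0.333], [0.72, -0.675, -0.159, 0.443], [0.001, 0.231, -0.973, 0.384], [0.0, 0.0, 0.0, 1.0]] [[319.0, 0.0, 280.1], [0.0, 319.0, 205.4], [0.0, 0.0, 1.0]]
case 0.76 [159.5, 336.1, 90.2, 42.0] [204.5 355.5] [41. 91.] 90.0
case_lid 0.62 [169.7, 370.8, 13.7, 7.0] [175. 374.] [ 4. 10.] 90.0
lid_handle 0.48 [167.2, 373.2, 13.0, 0.5] [174.5 374.5] [7. 3.] 0.0
dock 0.62 [276.7, 230.3, 95.8, 119.3] [330.6 286. ] [113.9  58.2] 48.1
reader 0.71 [293.0, 254.0, 106.5, 115.1] [346.  313.5] [142.   41.2] 51.3
hole_punch 0.49 [158.1, 332.0, 92.1, 44.9] [204. 355.] [42. 92.] 90.0
calculator 0.49 [278.6, 231.7, 92.8, 115.0] [331.7 286.1] [113.6  59.7] 48.1
```

```bash
python3 - <<'E'
import cv2,numpy as np
t=cv2.imread('pics/top0.png')[110:290,120:390]; cv2.imwrite('pics/t.png',cv2.resize(t,None,fx=2.9,fy=2.9,interpolation=2))
E
```

```text
(no output)
```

View pics/t.png

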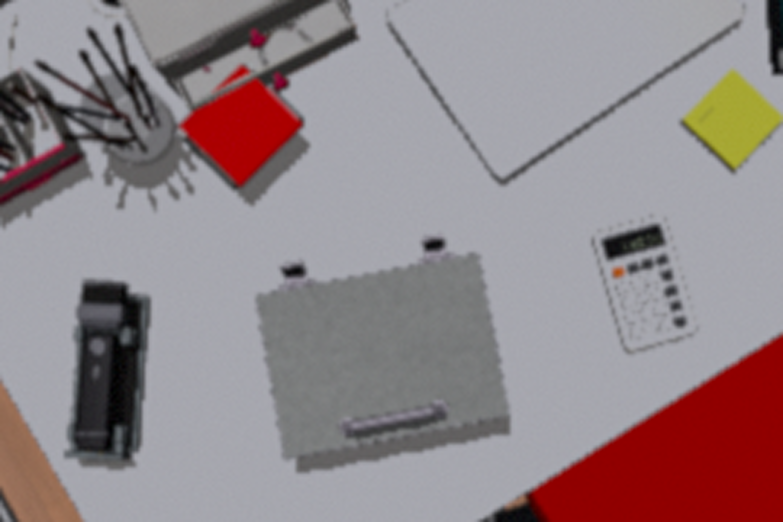

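View pics/wrist0.png

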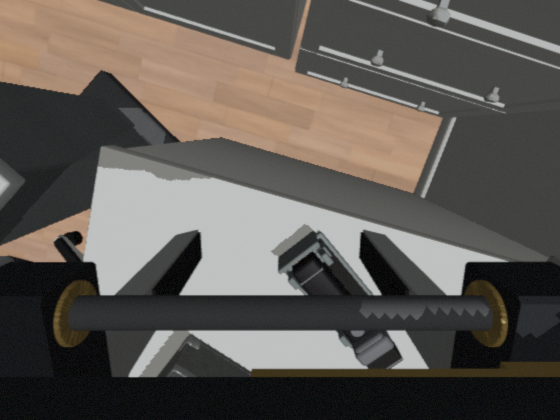

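The top view shows the case in the middle with its handle towards the robot (crop ≈(395,418)). The dock and reader are on the left, nose pointing away (head at crop ≈(105,305)), and the calculator is on the right. The wrist view shows the reader diagonally, tail at (300,260), head at (380,355).

```bash
python3 - <<'E'
from h import *
s=shot("top"); f=lambda x,y,z:onz(s,120+x/2.9,110+y/2.9,z)
C=[f(*p,.082) for p in [(258,297),(480,253),(510,418),(285,462)]]
print("lid",np.round(C,3).tolist(),np.round(np.mean(C,0),3))
print("handle",np.round([f(345,427,.117),f(443,410,.117)],3).tolist())
for r,z in (("reader",.06),("dock",.03)):
    g=spotter.trace(r,s)[0]["region"]; ys,xs=np.nonzero(g); P=np.array([onz(s,x,y,z)[:2] for x,y in zip(xs,ys)],np.float32)
    print(r,cv2.minAreaRect(P))
T=toolT(); H=np.array(snapshot("wrist")["hand_eye"]); print(np.round(H,3).tolist())
# where the camera axis region row 150 hits z=.1 in tool frame
s=shot("wrist"); print([np.round((np.linalg.inv(T)@np.r_[onz(s,280,v,.05),1])[:3],3).tolist() for v in (100,150,200,280)])
d=shot("side"); 
for n in ("glue_stick",):
    r=[spotter.trace(n,x)[0]["box"] for x in (d,)]
    print(n,np.round(onz(d,r[0][0]+r[0][2]/2,r[0][1]+r[0][3]-4,0),3))
E
```

```text
lid [[0.599, 0.189, 0.082], [0.636, -0.028, 0.082], [0.475, -0.053, 0.082], [0.439, 0.166, 0.082]] [0.537 0.068 0.082]
handle [[0.471, 0.104, 0.117], [0.484, 0.012, 0.117]]
reader ((0.5395708084106445, 0.34695345163345337), (0.051377441734075546, 0.16852524876594543), 89.50037384033203)
dock ((0.5278183817863464, 0.3480615019798279), (0.07630431652069092, 0.16374528408050537), 86.42820739746094)
[[-0.001, -0.973, -0.231, 0.067], [1.0, -0.001, 0.001, -0.0], [-0.001, -0.231, 0.973, -0.167], [0.0, 0.0, 0.0, 1.0]]
[[0.096, -0.0, 0.166], [0.047, -0.0, 0.166], [-0.006, -0.0, 0.166], [-0.1, -0.0, 0.166]]
glue_stick [ 0.705 -0.372 -0.   ]
```

```bash
cat >> h.py <<'E'
def go(pos,Rm,frm=None):
    "shift (m) and turn (deg) in tool axes from the present measured pose"
    T=toolT() if frm is None else frm; d=T[:3,:3].T@(np.array(pos)-T[:3,3]); w=R.from_matrix(T[:3,:3].T@Rm).as_rotvec(degrees=True)
    print("shift",np.round(d,4),"turn",np.round(w,2))
def down(yaw,tilt=0): # tilt: rotates about tool x / y as asked separately
    return R.from_euler('xyz',[np.pi,0,yaw]).as_matrix()
E
python3 -c "
from h import *
go([.4775,.0566,.25],down(1.737))"
```

```text
shift [-0.3049 -0.1782 -0.0335] turn [ 1.00e-02 -0.00e+00  3.66e+01]
```

servo_tool(commands=[-0.06, -0.035, -0.015, 0, 0, 7, 0.094, -0.12, -0.07, -0.03, 0, 0, 15, 0.094, -0.18, -0.105, -0.034, 0, 0, 23, 0.094, -0.24, -0.14, -0.034, 0, 0, 30, 0.094, -0.28, -0.165, -0.034, 0, 0, 35, 0.094, -0.305, -0.178, -0.034, 0, 0, 36.6, 0.094, -0.305, -0.178, -0.034, 0, 0, 36.6, 0.094, -0.305, -0.178, -0.034, 0, 0, 36.6, 0.094])

```text
time: 2.7
tool_pos: [0.4776, 0.0572, 0.2505]
ee_rot: [3.142, -0.001, 1.737]
wrist_force: [0.3, 0.0, 0.6]
width: 0.0938
finger_force: 0.0
```

```bash
python3 - <<'E'
from h import *
print(np.round(toolT(),4).tolist())
s=shot("wrist"); cv2.imwrite("pics/w1.png",s["img"]); t=shot("top"); cv2.imwrite("pics/top1.png",t["img"])
import pickle; pickle.dump({k:s[k] for k in("E","camera_matrix")},open("w1.pkl","wb"))
E
```

```text
[[-0.1656, 0.9862, -0.0001, 0.4776], [0.9862, 0.1656, 0.0007, 0.0572], [0.0007, 0.0, -1.0, 0.2505], [0.0, 0.0, 0.0, 1.0]]
```

View pics/w1.png

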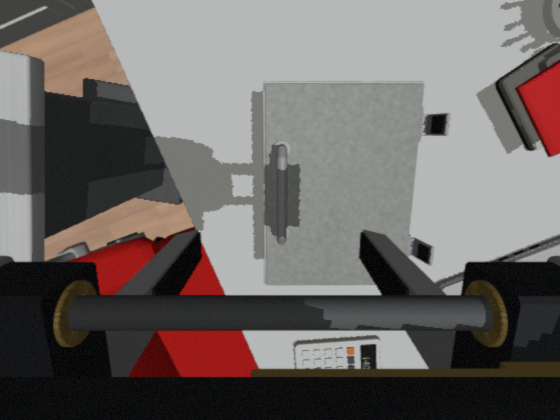

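The wrist view shows the handle bar at u≈282, rows 148–240, and the lid between u 265 and 421. The tool is already well aligned. I'll triangulate it with the top view.

```bash
python3 - <<'E'
from h import *
import pickle
w=pickle.load(open("w1.pkl","rb"))
for p in ((282,148),(282,240)): print("bar",np.round(onz(w,*p,.117),4))
for p in ((265,83),(422,83),(265,284),(408,284)): print("lid",np.round(onz(w,*p,.082),4))
t=shot("top")
# bar in top: where the estimate projects, and what the picture has
im=cv2.cvtColor(t["img"],cv2.COLOR_BGR2GRAY)
a=cv2.imread("pics/top0.png",0)
print(proj(t,[onz(w,282,148,.117),onz(w,282,240,.117)]), "seen", [(120+345/2.9,110+427/2.9),(120+443/2.9,110+410/2.9)])
for e0,e1 in ((( 282,148),(120+345/2.9,110+427/2.9)),((282,240),(120+443/2.9,110+410/2.9))):
    print(np.round(tri((w,*e0),(t,*e1)),4))
E
```

```text
bar [0.4707 0.1072 0.117 ]
bar [0.4857 0.0183 0.117 ]
lid [0.4441 0.1652 0.082 ]
lid [0.5977 0.191  0.082 ]
lid [ 0.4776 -0.0496  0.082 ]
lid [ 0.6397 -0.0226  0.082 ]
[[237.9630181  257.40992593]
 [270.33590698 250.9383065 ]] seen [(238.9655172413793, 257.2413793103448), (272.7586206896552, 251.3793103448276)]
[0.4709 0.1061 0.0965]
[0.4856 0.0121 0.1   ]
```

servo_tool(commands=[0.001, 0.001, 0.03, 0, 0, 0, 0.06, 0.003, 0.0015, 0.07, 0, 0, 0, 0.05, 0.004, 0.0015, 0.085, 0, 0, 0, 0.05, 0.004, 0.0015, 0.085, 0, 0, 0, 0.05])

```text
time: 3.35
tool_pos: [0.4779, 0.0617, 0.1648]
ee_rot: [-3.14, -0.0, 1.738]
wrist_force: [-0.1, 0.6, -0.1]
width: 0.0574
finger_force: 0.0
```

```bash
python3 - <<'E'
from h import *
print(np.round(toolT(),4).tolist())
s=shot("wrist"); cv2.imwrite("pics/w2.png",s["img"]); 
import pickle; pickle.dump({k:s[k] for k in("E","camera_matrix")},open("w2.pkl","wb"))
E
```

```text
[[-0.1669, 0.986, -0.002, 0.4779], [0.986, 0.1669, 0.0001, 0.0617], [0.0004, -0.002, -1.0, 0.1648], [0.0, 0.0, 0.0, 1.0]]
```

View pics/w2.png

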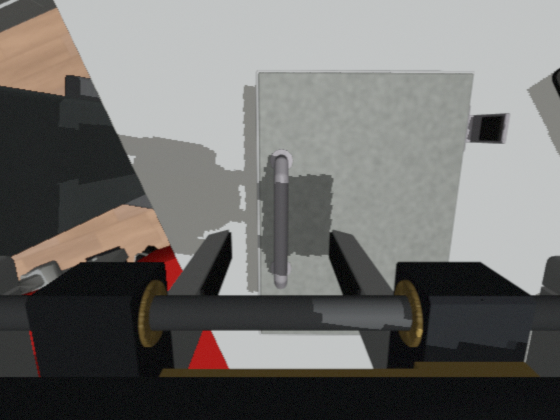

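The bar is now at u≈281, rows 156–283, centred between the fingers.

```bash
python3 - <<'E'
from h import *
import pickle
a,b=[pickle.load(open(f"w{i}.pkl","rb")) for i in (1,2)]
for p,q in (((282,148),(281,157)),((282,240),(281,282))): print(np.round(tri((a,*p),(b,*q)),4))
for v in (157,282): print(np.round(onz(b,281,v,.117),4))
for p in ((258,73),(472,73)): print("lid",np.round(onz(b,*p,.082),4))
go([.4782,.062,.109],down(1.737))
E
```

```text
[0.4719 0.1019 0.0151]
[0.4865 0.0134 0.1031]
[0.4699 0.1101 0.117 ]
[0.4851 0.0203 0.117 ]
lid [0.4436 0.1647 0.082 ]
lid [0.5983 0.1908 0.082 ]
shift [ 0.0006 -0.0005  0.0572] turn [0.04 0.   0.06]
```

servo_tool(commands=[0.001, 0, 0.03, 0, 0, 0, 0.05, 0.002, 0, 0.05, 0, 0, 0, 0.05, 0.002, 0, 0.056, 0, 0, 0, 0.05, 0.002, 0, 0.056, 0, 0, 0, 0.0, 0.002, 0, 0.056, 0, 0, 0, 0.0, 0.002, 0, 0.056, 0, 0, 0, 0.0, 0.002, 0, 0.056, 0, 0, 0, 0.0, 0.002, 0, 0.056, 0, 0, 0, 0.0])

```text
time: 4.4
tool_pos: [0.4778, 0.0628, 0.1097]
ee_rot: [-3.141, 0.0, 1.737]
wrist_force: [-1.9, -0.3, 1.5]
width: 0.0089
finger_force: 30.0
```

```bash
python3 - <<'E'
from h import *
T=toolT(); o=robot.get_obs(); print(o["width"],o["finger_force"],o["wrist_force"],np.round(T[:3,3],4))
# arc about the hinge: bar at r=.142,.047 -> displacement along tool y (case x) and tool -z
for d in range(0,107,7):
    t=np.radians(d); hx=-.142*np.cos(t)+.047*np.sin(t)+.142; hz=.142*np.sin(t)+.047*np.cos(t)-.047
    print(d,round(hx,3),round(-hz,3))
t=np.radians(105);print(-.142*np.cos(t)+.047*np.sin(t)+.142,.142*np.sin(t)+.047*np.cos(t)-.047)
E
```

```text
0.008867686441363333 30.00048726797104 [-1.86081623 -0.29087808  1.5243316 ] [0.4778 0.0628 0.1097]
0 0.0 -0.0
7 0.007 -0.017
14 0.016 -0.033
21 0.026 -0.048
28 0.039 -0.061
35 0.053 -0.073
42 0.068 -0.083
49 0.084 -0.091
56 0.102 -0.097
63 0.119 -0.101
70 0.138 -0.103
77 0.156 -0.102
84 0.174 -0.099
91 0.191 -0.094
98 0.208 -0.087
105 0.224 -0.078
0.22415081824014416 0.0779969722132292
```

servo_tool(commands=[0, 0.003, -0.009, 0, 0, 0, 0, 0, 0.007, -0.017, 0, 0, 0, 0, 0, 0.011, -0.025, 0, 0, 0, 0, 0, 0.016, -0.033, 0, 0, 0, 0, 0, 0.021, -0.041, 0, 0, 0, 0, 0, 0.026, -0.048, 0, 0, 0, 0, 0, 0.033, -0.055, 0, 0, 0, 0, 0, 0.039, -0.061, 0, 0, 0, 0, 0, 0.039, -0.061, 0, 0, 0, 0])

```text
time: 5.52
tool_pos: [0.5162, 0.0692, 0.1727]
ee_rot: [-3.14, 0.0, 1.737]
wrist_force: [-8.2, -2.1, 5.5]
width: 0.0093
finger_force: 30.0
```

servo_tool(commands=[0, 0.006, -0.008, 0, 0, 0, 0, 0, 0.013, -0.014, 0, 0, 0, 0, 0, 0.02, -0.019, 0, 0, 0, 0, 0, 0.028, -0.024, 0, 0, 0, 0, 0, 0.036, -0.028, 0, 0, 0, 0, 0, 0.044, -0.032, 0, 0, 0, 0, 0, 0.062, -0.038, 0, 0, 0, 0, 0, 0.062, -0.038, 0, 0, 0, 0])

```text
time: 6.52
tool_pos: [0.5805, 0.0798, 0.2106]
ee_rot: [3.136, 0.001, 1.737]
wrist_force: [-2.2, -1.7, 5.6]
width: 0.0088
finger_force: 30.0
```

servo_tool(commands=[0, 0.01, -0.004, 0, 0, 0, 0, 0, 0.02, -0.006, 0, 0, 0, 0, 0, 0.03, -0.007, 0, 0, 0, 0, 0, 0.045, -0.007, 0, 0, 0, 0, 0, 0.06, -0.006, 0, 0, 0, 0, 0, 0.073, -0.003, 0, 0, 0, 0, 0, 0.082, -0.001, 0, 0, 0, 0, 0, 0.09, 0.002, 0, 0, 0, 0, 0, 0.09, 0.002, 0, 0, 0, 0])

```text
time: 7.65
tool_pos: [0.6676, 0.0944, 0.2062]
ee_rot: [3.14, 0.0, 1.737]
wrist_force: [2.1, -3.2, 1.0]
width: 0.0091
finger_force: 30.0
```

servo_tool(commands=[0, 0.009, 0.003, 0, 0, 0, 0, 0, 0.017, 0.007, 0, 0, 0, 0, 0, 0.025, 0.011, 0, 0, 0, 0, 0, 0.033, 0.016, 0, 0, 0, 0, 0, 0.034, 0.017, 0, 0, 0, 0, 0, 0.034, 0.017, 0, 0, 0, 0])

```text
time: 8.4
tool_pos: [0.7002, 0.1001, 0.1894]
ee_rot: [3.142, 0.0, 1.737]
wrist_force: [-0.2, -4.4, 0.6]
width: 0.0089
finger_force: 30.0
```

```bash
python3 - <<'E'
from h import *
s=shot("side"); im=s["img"][150:300,190:390]; cv2.imwrite("pics/s2.png",cv2.resize(im,None,fx=4,fy=4,interpolation=2))
print(robot.get_obs()["joint_positions"])
E
```

```text
[ 6.18997155e-02  4.51305368e-01  9.74722495e-01 -8.33155349e-05
  1.71555423e+00 -1.04277604e-01]
```

View pics/s2.png

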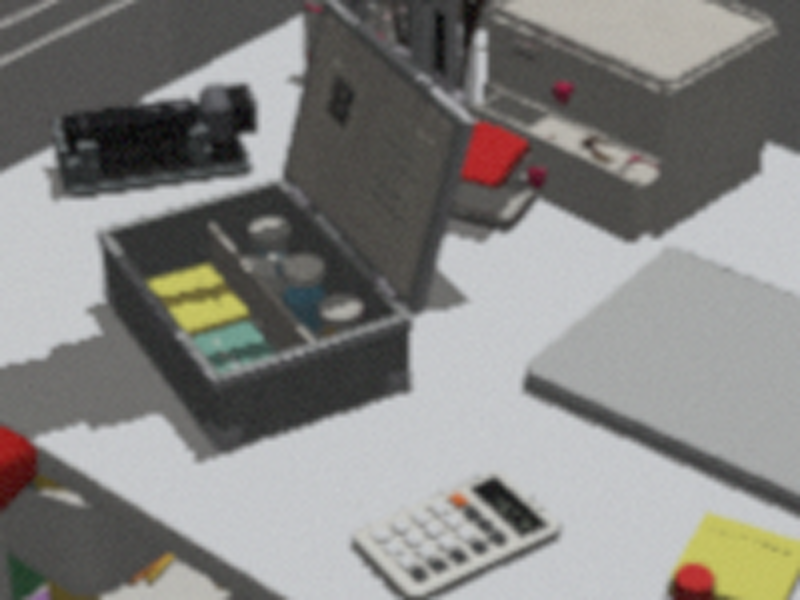

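servo_tool(commands=[0, 0.005, 0.003, 0, 0, 0, 0, 0, 0.005, 0.003, 0, 0, 0, 0, 0, 0.005, 0.003, 0, 0, 0, 0])

```text
time: 8.82
tool_pos: [0.7042, 0.1008, 0.1864]
ee_rot: [-3.14, 0.0, 1.737]
wrist_force: [-2.9, -3.8, 1.6]
width: 0.0091
finger_force: 30.0
```

servo_tool(commands=[0, 0.003, 0.002, 0, 0, 0, 0.022, 0, 0.003, 0.002, 0, 0, 0, 0.022, 0, 0.003, 0.002, 0, 0, 0, 0.022, 0, 0.006, -0.03, 0, 0, 0, 0.022, 0, 0.006, -0.07, 0, 0, 0, 0.022, 0, 0, -0.11, 0, 0, 0, 0.022, 0, 0, -0.12, 0, 0, 0, 0.05, 0, 0, -0.12, 0, 0, 0, 0.094])

```text
time: 9.82
tool_pos: [0.7055, 0.1013, 0.3064]
ee_rot: [3.14, -0.0, 1.737]
wrist_force: [0.1, 0.3, 0.2]
width: 0.0387
finger_force: 0.0
```

```bash
python3 - <<'E'
from h import *
import pickle
s=shot("side"); t=shot("top")
for x,n in ((s,"s"),(t,"t")):
  for c in ("code_label","case_lid","reader","dock"):
    for r in spotter.trace(c,x)[:1]: print(n,c,round(r["conf"],2),np.round(r["box"],1))
# model: lid points for angles, projected in side/top vs picture
a=.166; X=np.array([np.cos(a),np.sin(a),0]);Y=np.array([-X[1],X[0],0]);Z=np.array([0,0,1.])
h=np.array([.6187,.0845,.07])
for d in (100,105):
    th=np.radians(d); u=-np.cos(th)*X+np.sin(th)*Z
    P=[h+.1*u+.048*Y]+[h+.16*u+k*.11*Y for k in(1,-1)]+[h+k*.11*Y for k in(1,-1)]
    print(d,"side",np.round(proj(s,P),1).tolist(),"top",np.round(proj(t,P[1:]),1).tolist(),np.round(P[0],4))
for x,n,b in((s,"s",(190,150,200,150)),(t,"t",(120,110,270,180))):
    im=x["img"][b[1]:b[1]+b[3],b[0]:b[0]+b[2]]; cv2.imwrite(f"pics/{n}3.png",cv2.resize(im,None,fx=2.9 if n=="t" else 4,fy=2.9 if n=="t" else 4,interpolation=2))
go([.52,.347,.28],down(np.pi))
E
```

```text
s code_label 0.55 [261.  147.2  45.3  81.1]
s case_lid 0.82 [261.1 150.   47.8  81. ]
s reader 0.56 [206.4 170.7  48.   19.7]
s dock 0.58 [203.9 180.7  52.7  15.8]
t code_label 0.67 [203.  165.   82.5  34.8]
t case_lid 0.96 [199.2 170.9  86.9  33.2]
t reader 0.74 [143.9 204.   17.8  62.4]
t dock 0.58 [143.2 208.7  27.2  59.4]
100 side [[272.1, 174.6], [265.5, 148.8], [300.6, 180.0], [259.3, 193.7], [292.0, 227.9]] top [[197.3, 196.9], [282.6, 180.3], [208.2, 212.2], [283.9, 197.4]] [0.6279 0.1347 0.1685]
105 side [[274.5, 174.5], [269.4, 148.6], [304.8, 179.7], [259.3, 193.7], [292.0, 227.9]] top [[196.6, 191.8], [281.5, 175.3], [208.2, 212.2], [283.9, 197.4]] [0.6363 0.1361 0.1666]
shift [ 0.2732 -0.1417  0.0262] turn [-2.000e-02 -3.000e-02 -8.048e+01]
```

View pics/s3.png

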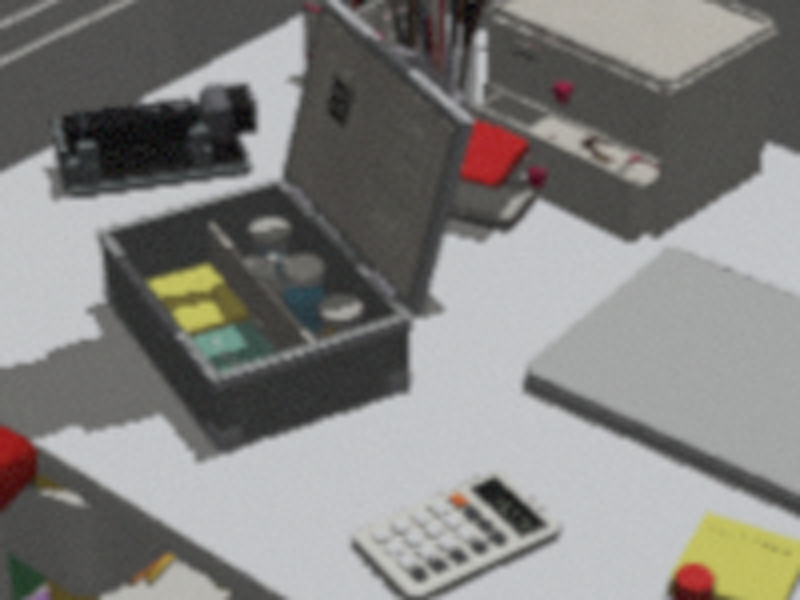

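servo_tool(commands=[0.01, -0.06, 0, 0, 0, -8, 0.094, 0.02, -0.12, 0, 0, 0, -18, 0.094, 0.04, -0.165, 0.005, 0, 0, -28, 0.094, 0.09, -0.17, 0.01, 0, 0, -38, 0.094, 0.14, -0.165, 0.02, 0, 0, -48, 0.094, 0.19, -0.16, 0.026, 0, 0, -58, 0.094, 0.24, -0.15, 0.026, 0, 0, -68, 0.094, 0.273, -0.142, 0.026, 0, 0, -77, 0.094, 0.273, -0.142, 0.026, 0, 0, -80.5, 0.094, 0.273, -0.142, 0.026, 0, 0, -80.5, 0.094])

```text
time: 11.58
tool_pos: [0.5197, 0.3472, 0.2803]
ee_rot: [-3.142, -0.0, -3.141]
wrist_force: [-0.3, -0.8, 0.1]
width: 0.0943
finger_force: 0.0
```

```bash
python3 - <<'E'
from h import *
import pickle
print(np.round(toolT()[:3,3],4),robot.get_obs()["ee_rot"])
s=shot("wrist"); cv2.imwrite("pics/w4.png",s["img"]); pickle.dump({k:s[k] for k in("E","camera_matrix")},open("w4.pkl","wb"))
for c in ("reader","dock"):
    for r in spotter.trace(c,s)[:1]: print(c,round(r["conf"],2),np.round(r["box"],1))
E
```

```text
[0.5197 0.3472 0.2803] [-3.14150796e+00 -6.79570327e-05 -3.14113745e+00]
reader 0.64 [265.4 129.6  37.4 133.5]
dock 0.71 [256.  120.5  60.5 124.8]
```

View pics/w4.png

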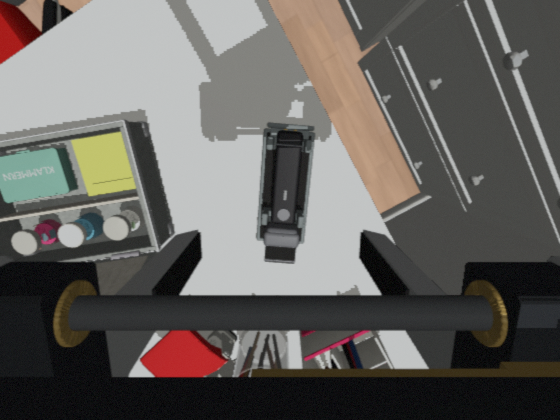

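The reader runs from its tail at ≈(290,133) to its nose tip at ≈(280,262), slightly turned, nose away from the robot. The dock runs from ≈(290,125) to (280,245).

```bash
python3 - <<'E'
from h import *
import pickle
s=pickle.load(open("w4.pkl","rb"))
im=cv2.imread("pics/w4.png")[112:272,235:335]; cv2.imwrite("pics/w4c.png",cv2.resize(im,None,fx=3.7,fy=3.7,interpolation=2))
for p,z in (((290,134),.06),((280,262),.063),((290,124),.03)): print(p,np.round(onz(s,*p,z),4))
E
```

```text
(290, 134) [0.4578 0.3592 0.06  ]
(280, 262) [0.6194 0.3473 0.063 ]
(290, 124) [0.4458 0.3601 0.03  ]
```

View pics/w4c.png

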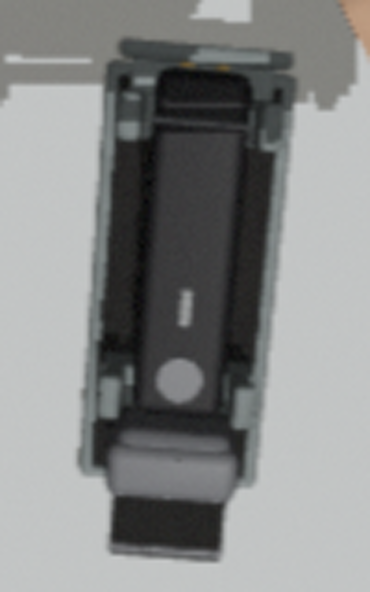

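```bash
python3 - <<'E'
from h import *
import pickle
s=pickle.load(open("w4.pkl","rb"))
def f(n,x,y,z): p=onz(s,235+x/3.7,112+y/3.7,z); print(n,np.round(p,4)); return p
def ang(a,b): print("yaw",np.arctan2(b[1]-a[1],b[0]-a[0]),"len",np.linalg.norm(b-a))
a=f("dockL0",107,75,.01);b=f("dockL1",82,470,.01);c=f("dockR0",293,75,.01);d=f("dockR1",255,480,.01);ang(a,b);ang(c,d);ang((a+c)/2,(b+d)/2)
a=f("tail",203,70,.058);b=f("nose",166,550,.063);ang(a,b)
f("h130",197,130,.06);f("h410",185,410,.06);f("head",175,465,.066)
t=shot("top")
for n,r in (("reader",.0),):
    g=spotter.trace(n,t)[0]["region"]; ys,xs=np.nonzero(g); print(cv2.fitLine(np.c_[xs,ys].astype(np.float32),2,0,.01,.01).ravel())
print(proj(t,[a,b]))
im=t["img"][195:275,130:190]; cv2.imwrite("pics/t4.png",cv2.resize(im,None,fx=7,fy=7,interpolation=2))
E
```

```text
dockL0 [0.4562 0.3259 0.01  ]
dockL1 [0.6067 0.3143 0.01  ]
dockR0 [0.4562 0.3931 0.01  ]
dockR1 [0.6109 0.382  0.01  ]
yaw -0.07658470144824084 len 0.15093540972049752
yaw -0.07148636487857114 len 0.15503514134000082
yaw -0.0740013765152642 len 0.15298477855079262
tail [0.4543 0.3591 0.058 ]
nose [0.6175 0.3472 0.063 ]
yaw -0.07295936786820217 len 0.16377205419396945
h130 [0.4732 0.3572 0.06  ]
h410 [0.5675 0.3537 0.06  ]
head [0.5852 0.3502 0.066 ]
[ 4.5723304e-02 -9.9895412e-01  1.5511111e+02  2.3115790e+02]
[[151.07790202 265.48331436]
 [154.43935935 208.00893116]]
```

View pics/t4.png

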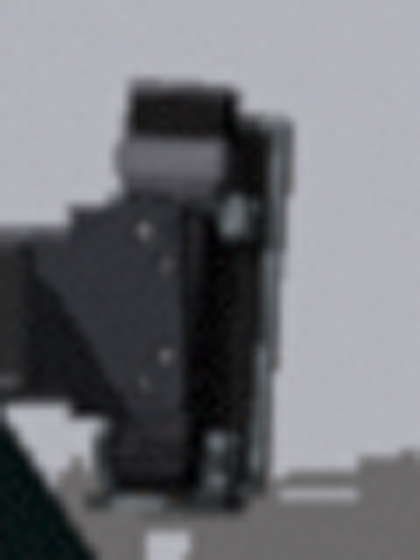

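```bash
python3 - <<'E'
from h import *
import pickle
s=pickle.load(open("w4.pkl","rb")); t=shot("top")
W=lambda x,y:(s,235+x/3.7,112+y/3.7); Tt=lambda x,y:(t,130+x/7,195+y/7)
for n,a,b in (("nose",(166,550),(187,85)),("headback",(180,432),(173,190)),("headL/R",(110,495),(0,0))):
    if b[0]: print(n,np.round(tri(W(*a),Tt(*b)),4), "top-only", np.round(onz(*Tt(*b),.065),4))
go([.515,.3547,.15],down(np.pi-.074))
E
```

```text
nose [0.6222 0.3457 0.0491] top-only [0.6197 0.3402 0.065 ]
headback [0.5787 0.3514 0.0472] top-only [0.5769 0.3462 0.065 ]
shift [0.005  0.0084 0.1308] turn [0.02 0.03 4.2 ]
```

servo_tool(commands=[0.002, 0.004, 0.05, 0, 0, 2, 0.094, 0.005, 0.008, 0.1, 0, 0, 4.2, 0.094, 0.005, 0.008, 0.13, 0, 0, 4.2, 0.094, 0.005, 0.008, 0.13, 0, 0, 4.2, 0.094])

```text
time: 12.38
tool_pos: [0.5131, 0.3534, 0.1471]
ee_rot: [-3.138, -0.006, 3.068]
wrist_force: [0.5, -1.5, -0.2]
width: 0.0941
finger_force: 0.0
```

```bash
python3 - <<'E'
from h import *
import pickle
print(np.round(toolT(),4).tolist())
s=shot("wrist"); cv2.imwrite("pics/w5.png",s["img"]); pickle.dump({k:s[k] for k in("E","camera_matrix")},open("w5.pkl","wb"))
E
```

```text
[[-0.9973, 0.0735, -0.006, 0.5131], [0.0735, 0.9973, -0.0033, 0.3534], [0.0057, -0.0037, -1.0, 0.1471], [0.0, 0.0, 0.0, 1.0]]
```

View pics/w5.png

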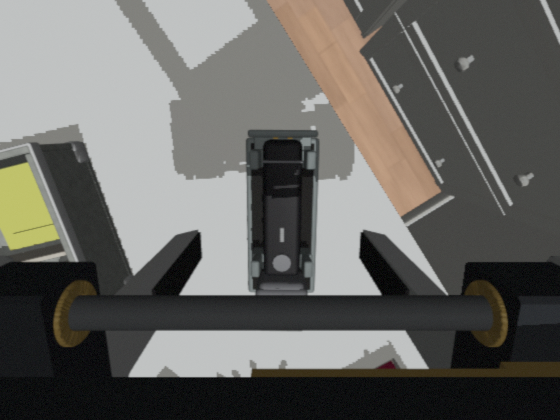

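The reader is now square in the picture: handle at columns 264–300, centre ≈282, tail at row ≈139, key button at (282,263), end plate at row 134. The fingers are symmetric about ≈281.

```bash
python3 - <<'E'
from h import *
import pickle
a=pickle.load(open("w4.pkl","rb")); s=pickle.load(open("w5.pkl","rb"))
W=lambda x,y:(a,235+x/3.7,112+y/3.7)
print("button tri",np.round(tri(W(180,380),(s,282,263)),4))
print("tail tri",np.round(tri(W(203,70),(s,282,140)),4))
print("plate tri",np.round(tri(W(206,48),(s,283,131)),4))
for n,p,z in (("tail",(282,140),.058),("backsaddle",(282,157),.048),("frontsaddle",(282,268),.048),("footend",(282,291),.01),("footback",(283,138),.01),("button",(282,263),.06)): print(n,np.round(onz(s,*p,z),4))
T=toolT(); x=-T[:3,0]; x[2]=0
go([.514,.3547,.037],down(np.pi-.074))
E
```

```text
button tri [0.557  0.3518 0.0595]
tail tri [0.4542 0.3593 0.0503]
plate tri [0.4471 0.3606 0.0389]
tail [0.4539 0.3592 0.058 ]
backsaddle [0.468  0.3582 0.048 ]
frontsaddle [0.5667 0.351  0.048 ]
footend [0.6095 0.348  0.01  ]
footback [0.4534 0.3603 0.01  ]
button [0.5567 0.3517 0.06  ]
shift [0.0003 0.0006 0.1129] turn [-0.06 -0.09  0.03]
```

servo_tool(commands=[-0.001, 0.001, 0.05, 0, 0, 0, 0.094, -0.002, 0.001, 0.09, 0, 0, 0, 0.094, -0.002, 0.001, 0.11, 0, 0, 0, 0.094, -0.002, 0.001, 0.112, 0, 0, 0, 0.05, -0.002, 0.001, 0.112, 0, 0, 0, 0.02, -0.002, 0.001, 0.112, 0, 0, 0, 0.02, -0.002, 0.001, 0.112, 0, 0, 0, 0.02, -0.002, 0.001, 0.112, 0, 0, 0, 0.02, -0.002, 0.001, 0.112, 0, 0, 0, 0.02])

```text
time: 13.55
tool_pos: [0.5169, 0.3556, 0.0387]
ee_rot: [3.141, 0.0, 3.069]
wrist_force: [-0.2, 0.2, 0.1]
width: 0.037
finger_force: 0.0
```

```bash
python3 - <<'E'
from h import *
T=toolT();print(np.round(T,4).tolist(),robot.get_obs()["joint_positions"].round(3))
np.save("grasp.npy",T)
E
```

```text
[[-0.9973, 0.0728, 0.0002, 0.5169], [0.0728, 0.9973, 0.0002, 0.3556], [-0.0002, 0.0002, -1.0, 0.0387], [0.0, 0.0, 0.0, 1.0]] [ 0.512  0.35   1.416  0.     1.375 -0.986]
```

Fingers still closing; let them finish, then lift a little.

servo_tool(commands=[0, 0, 0.001, 0, 0, 0, 0.02, 0, 0, 0.001, 0, 0, 0, 0.02, 0, 0, 0.001, 0, 0, 0, 0.02])

```text
time: 13.92
tool_pos: [0.517, 0.3552, 0.0382]
ee_rot: [-3.141, 0.0, 3.069]
wrist_force: [-1.2, -2.7, 5.0]
width: 0.0319
finger_force: 30.0
```

```bash
python3 - <<'E'
from h import *
T=toolT();print(np.round(T,4).tolist(),robot.get_obs()["width"],robot.get_obs()["wrist_force"])
np.save("grasp.npy",T)
go([.43,.115,.25],down(np.pi-.074))
E
```

```text
[[-0.9973, 0.0729, 0.0004, 0.517], [0.0729, 0.9973, -0.0006, 0.3552], [-0.0004, -0.0005, -1.0, 0.0382], [0.0, 0.0, 0.0, 1.0]] 0.03186429785193822 [-1.17549696 -2.70944191  5.03218692]
shift [ 0.0692 -0.246  -0.2117] turn [-0.03  0.02  0.06]
```

```bash
cat > plan.py <<'E'
from h import *
a=.166; X=np.array([np.cos(a),np.sin(a),0]);Y=np.array([-X[1],X[0],0]);Z=np.array([0,0,1.])
hinge=np.array([.6187,.0845,.07]); th=np.radians(105); u=-np.cos(th)*X+np.sin(th)*Z; n=np.sin(th)*X+np.cos(th)*Z
Rs=np.c_[-n,Y,-u]
def tcp(L,off): return L-(.104+off)*n-.010*u
E
python3 - <<'E'
from plan import *
s=shot("side"); g=cv2.cvtColor(cv2.imread("pics/s3.png"),cv2.COLOR_BGR2GRAY)
w=g[65:140,315:370].astype(float); print(np.percentile(w,[5,25,50,75,95]))
m=np.clip(85-w,0,None); m=(w<(np.percentile(w,5)+np.percentile(w,75))/2)
k,lab,st,ce=cv2.connectedComponentsWithStats(m.astype(np.uint8)); print(st[1:].tolist(),ce[1:].round(1).tolist())
i=1+np.argmax(st[1:,4]); c=ce[i]+[315,65]; p=190+(c[0]+.5)/4-.5,150+(c[1]+.5)/4-.5; print(c,p)
o,d=ray(s,*p); L=o+d*((hinge-o)@n)/(d@n); r=L-hinge; print("label",L.round(4),"along u",r@u,"Y",r@Y)
L0=hinge+.1*u+.048*Y; print(L0)
Lm=(L+L0)/2; print(Lm); np.save("L.npy",Lm)
go(tcp(Lm,.06)+[0,0,.04],Rs); go(tcp(Lm,.03),Rs)
E
```

```text
[39. 64. 72. 74. 78.]
[[13, 13, 26, 48, 817]] [[24.9, 36.6]]
[339.88616891 101.56548348] (np.float64(274.5965422276622), np.float64(175.01637086903304))
label [0.6362 0.1349 0.1654] along u 0.09874080240464747 Y 0.04677734160849159
[0.63629467 0.13611686 0.16659258]
[0.63623497 0.13548701 0.16598444]
shift [ 0.0214 -0.2487 -0.2004] turn [  1.76  14.95 -13.62]
shift [-0.0067 -0.2418 -0.1527] turn [  1.76  14.95 -13.62]
```

servo_tool(commands=[0, 0, -0.03, 0, 0, 0, 0.02, 0.01, 0, -0.07, 0, 0, 0, 0.02, 0.04, -0.02, -0.12, 0, 0, 0, 0.02, 0.06, -0.06, -0.16, 0.2, 2, -2, 0.02, 0.06, -0.11, -0.2, 0.5, 5, -5, 0.02, 0.06, -0.16, -0.2, 1, 9, -8, 0.02, 0.05, -0.21, -0.2, 1.4, 12, -11, 0.02, 0.03, -0.245, -0.2, 1.7, 14.5, -13, 0.02, 0.022, -0.249, -0.2, 1.76, 14.95, -13.6, 0.02, 0.022, -0.249, -0.2, 1.76, 14.95, -13.6, 0.02])

```text
time: 15.22
tool_pos: [0.4771, 0.1092, 0.2363]
ee_rot: [3.14, -0.264, -2.976]
wrist_force: [0.3, 0.9, -1.7]
width: 0.0318
finger_force: 30.0
```

```bash
python3 - <<'E'
from plan import *
o=robot.get_obs(); print(o["width"],o["wrist_force"].round(2),o["joint_positions"].round(3))
L=np.load("L.npy"); go(tcp(L,.02),Rs)
s=shot("wrist"); 
for r in spotter.trace("reader",s)[:1]:
    print(r["conf"],r["box"])
E
```

```text
0.03181813339312843 [ 0.34  0.94 -1.67] [ 0.117  0.148  1.288 -0.012  1.969 -1.623]
shift [-0.0501 -0.0004  0.036 ] turn [ 0.1  -0.1  -0.02]
0.95 [243.0, 136.6, 77.8, 234.2]
```

servo_tool(commands=[-0.02, 0, 0.02, 0, 0, 0, 0.02, -0.04, 0, 0.036, 0, 0, 0, 0.02, -0.05, 0, 0.036, 0, 0, 0, 0.02, -0.05, 0, 0.036, 0, 0, 0, 0.02])

```text
time: 15.82
tool_pos: [0.5153, 0.1161, 0.1902]
ee_rot: [3.141, -0.262, -2.974]
wrist_force: [-0.5, 0.2, -1.8]
width: 0.0318
finger_force: 30.0
```

```bash
python3 - <<'E'
from plan import *
o=robot.get_obs(); print(o["wrist_force"].round(2))
L=np.load("L.npy"); go(tcp(L,0),Rs)
T=toolT(); s=shot("wrist"); s2=dict(s); s2["E"]=np.array(s["hand_eye"])
r=spotter.trace("reader",s)[0]; g=r["region"]; ys,xs=np.nonzero(g); print(r["conf"],r["box"])
for v in (150,180,210,240,260): 
    c=xs[ys==v]; print(v,c.min(),c.max(),np.round(onz(s2,(c.min()+c.max())/2,v,-.02)[:2],4))
print("tail",onz(s2,282,ys.min(),-.018).round(4))
E
```

```text
[-0.53  0.16 -1.81]
shift [-0.0206 -0.0009  0.0016] turn [ 0.03 -0.01  0.06]
0.92 [243.3, 139.1, 76.0, 230.3]
150 247 314 [0.0576 0.0004]
180 248 313 [0.0438 0.0004]
210 248 312 [0.0294 0.0002]
240 249 311 [0.0144 0.0002]
260 250 311 [0.0039 0.0004]
tail [ 0.0633  0.0011 -0.018 ]
```

servo_tool(commands=[-0.006, 0, 0.001, 0, 0, 0, 0.02, -0.012, 0, 0.0015, 0, 0, 0, 0.02, -0.017, 0, 0.0015, 0, 0, 0, 0.02, -0.02, 0, 0.0015, 0, 0, 0, 0.02, -0.022, 0, 0.0015, 0, 0, 0, 0.02, -0.022, 0, 0.0015, 0, 0, 0, 0.02])

```text
time: 16.68
tool_pos: [0.5354, 0.1186, 0.1826]
ee_rot: [3.141, -0.263, -2.976]
wrist_force: [-2.3, 0.1, -2.0]
width: 0.0318
finger_force: 30.0
```

servo_tool(commands=[-0.002, 0, 0, 0, 0, 0, 0.02, -0.004, 0, 0, 0, 0, 0, 0.02, -0.004, 0, 0, 0, 0, 0, 0.02, -0.004, 0, 0, 0, 0, 0, 0.02])

```text
time: 17.18
tool_pos: [0.5392, 0.1193, 0.1816]
ee_rot: [3.141, -0.263, -2.976]
wrist_force: [-4.1, -2.0, -0.7]
width: 0.0317
finger_force: 30.0
```

servo_tool(commands=[-0.001, 0, 0, 0, 0, 0, 0.02, -0.002, 0, 0, 0, 0, 0, 0.02, -0.002, 0, 0, 0, 0, 0, 0.02, -0.002, 0, 0, 0, 0, 0, 0.02])

```text
time: 17.68
tool_pos: [0.5412, 0.1196, 0.181]
ee_rot: [3.141, -0.263, -2.976]
wrist_force: [-5.4, -0.9, -1.4]
width: 0.0319
finger_force: 30.0
```

```bash
python3 - <<'E'
from plan import *
L=np.load("L.npy"); F=[]
for i in range(4):
    s=shot("side"); F.append(robot.get_obs()["wrist_force"])
F=np.array(F); print(F.round(1).tolist(), ((F-[-.2,.2,-1.8])@-n).round(2))
T=toolT(); print("face est rel",(T[:3,3]+.105*n+.010*u-L)@n)
E
```

```text
[[-4.7, -0.8, 0.0], [-4.3, -1.0, -0.3], [-5.2, -1.5, -0.6], [-5.0, -1.5, -0.5]] [4.9  4.45 5.32 5.15]
face est rel 0.007964211965743909
```

servo_tool(commands=[-0.0015, 0, 0, 0, 0, 0, 0.02, -0.0015, 0, 0, 0, 0, 0, 0.02, -0.0015, 0, 0, 0, 0, 0, 0.02, -0.0015, 0, 0, 0, 0, 0, 0.02, -0.0015, 0, 0, 0, 0, 0, 0.02, -0.0015, 0, 0, 0, 0, 0, 0.02, -0.0015, 0, 0, 0, 0, 0, 0.02, -0.0015, 0, 0, 0, 0, 0, 0.02, -0.0015, 0, 0, 0, 0, 0, 0.02, -0.0015, 0, 0, 0, 0, 0, 0.02])

```text
time: 19.12
tool_pos: [0.5423, 0.1198, 0.1807]
ee_rot: [3.141, -0.264, -2.976]
wrist_force: [-6.5, -0.4, -0.0]
width: 0.0315
finger_force: 30.0
```

```bash
python3 - <<'E'
from plan import *
F=[]
for i in range(4):
    s=shot("side"); F.append(robot.get_obs()["wrist_force"])
F=np.array(F); print(F.round(1).tolist(), ((F-[-.2,.2,-1.8])@-n).round(2))
# label as seen: reader nose vs predicted
P=toolT(); P=P[:3,3]+.100*n+.010*u; print(proj(s,P))
for r in spotter.trace("case_lid",s)[:1]: print(r["box"])
for r in spotter.trace("reader",s)[:1]: print(r["conf"],r["box"])
E
```

```text
[[-6.8, -1.0, 0.4], [-6.2, -0.5, 0.2], [-5.3, -1.8, -0.3], [-5.6, -0.6, -0.0]] [7.05 6.37 5.59 5.78]
[[275.67545396 174.83814382]]
[261.3, 151.8, 50.9, 76.8]
0.92 [229.1, 168.0, 51.7, 15.3]
```

servo_tool(commands=[-0.0008, 0, 0, 0, 0, 0, 0.02, -0.0008, 0, 0, 0, 0, 0, 0.02, -0.0008, 0, 0, 0, 0, 0, 0.02, -0.0008, 0, 0, 0, 0, 0, 0.02, -0.0008, 0, 0, 0, 0, 0, 0.02, -0.0008, 0, 0, 0, 0, 0, 0.02, -0.0008, 0, 0, 0, 0, 0, 0.02, -0.0008, 0, 0, 0, 0, 0, 0.02, -0.0008, 0, 0, 0, 0, 0, 0.02, -0.0008, 0, 0, 0, 0, 0, 0.02])

```text
time: 20.68
tool_pos: [0.543, 0.1199, 0.1806]
ee_rot: [3.141, -0.264, -2.976]
wrist_force: [-6.5, -1.8, -0.0]
width: 0.0313
finger_force: 30.0
```

```bash
python3 - <<'E'
from plan import *
F=[]
for i in range(4):
    s=shot("side"); F.append(robot.get_obs()["wrist_force"])
F=np.array(F); print(((F-[-.2,.2,-1.8])@-n).round(2))
G=np.load("grasp.npy"); go(G[:3,3]+[0,0,.06],G[:3,:3])
s=shot("wrist"); s2=dict(s); s2["E"]=np.array(s["hand_eye"])
g=spotter.trace("reader",s)[0]["region"]; ys,xs=np.nonzero(g); print("tail",onz(s2,282,ys.min(),-.018).round(4))
E
```

```text
[6.03 5.09 5.72 6.22]
shift [-0.0343  0.2363  0.0762] turn [ -1.74 -15.08  13.6 ]
tail [ 0.0633  0.0011 -0.018 ]
```

servo_tool(commands=[0.02, 0, 0, 0, 0, 0, 0.02, 0.05, 0, -0.005, 0, 0, 0, 0.02, 0.055, 0.05, -0.005, -0.3, -3, 3, 0.02, 0.05, 0.1, 0, -0.7, -6, 6, 0.02, 0.03, 0.16, 0.02, -1.1, -10, 9, 0.02, 0, 0.21, 0.04, -1.5, -13, 12, 0.02, -0.02, 0.23, 0.06, -1.74, -15.08, 13.6, 0.02, -0.034, 0.236, 0.076, -1.74, -15.08, 13.6, 0.02, -0.034, 0.236, 0.076, -1.74, -15.08, 13.6, 0.02, -0.034, 0.236, 0.076, -1.74, -15.08, 13.6, 0.02])

```text
time: 22.22
tool_pos: [0.5189, 0.3542, 0.0994]
ee_rot: [3.141, 0.004, 3.067]
wrist_force: [-0.5, 0.4, -2.1]
width: 0.0317
finger_force: 30.0
```

```bash
python3 - <<'E'
from plan import *
G=np.load("grasp.npy"); print(robot.get_obs()["wrist_force"].round(1)); go(G[:3,3],G[:3,:3])
E
```

```text
[-0.5  0.4 -2.1]
shift [0.0022 0.0008 0.0612] turn [ 0.07  0.19 -0.07]
```

servo_tool(commands=[0.001, 0.0005, 0.02, 0, 0, 0, 0.02, 0.001, 0.0005, 0.03, 0, 0, 0, 0.02, 0.001, 0.0005, 0.03, 0, 0, 0, 0.02])

```text
time: 22.6
tool_pos: [0.5168, 0.3548, 0.0682]
ee_rot: [-3.141, 0.002, 3.068]
wrist_force: [0.9, 0.1, -2.5]
width: 0.0316
finger_force: 30.0
```

```bash
python3 - <<'E'
from plan import *
G=np.load("grasp.npy"); print(robot.get_obs()["wrist_force"].round(1)); go(G[:3,3],G[:3,:3])
E
```

```text
[ 0.9  0.1 -2.5]
shift [-0.0001  0.0004  0.03  ] turn [-0.    0.07 -0.04]
```

servo_tool(commands=[0, 0.0004, 0.01, 0, 0, 0, 0.02, 0, 0.0004, 0.02, 0, 0, 0, 0.02, 0, 0.0004, 0.026, 0, 0, 0, 0.02, 0, 0.0004, 0.029, 0, 0, 0, 0.02, 0, 0.0004, 0.029, 0, 0, 0, 0.02])

```text
time: 23.22
tool_pos: [0.5168, 0.356, 0.0391]
ee_rot: [-3.141, 0.002, 3.069]
wrist_force: [0.0, 0.1, -2.2]
width: 0.032
finger_force: 30.0
```

servo_tool(commands=[0, -0.0005, 0.001, 0, 0, 0, 0.02, 0, -0.0005, 0.002, 0, 0, 0, 0.02, 0, -0.0005, 0.002, 0, 0, 0, 0.02])

```text
time: 23.6
tool_pos: [0.5172, 0.3556, 0.0382]
ee_rot: [3.141, 0.003, 3.069]
wrist_force: [-0.3, -0.5, 1.4]
width: 0.0321
finger_force: 30.0
```

Seated. Release and withdraw.

servo_tool(commands=[0, 0, 0, 0, 0, 0, 0.05, 0, 0, 0, 0, 0, 0, 0.07, 0, 0, 0, 0, 0, 0, 0.08, 0, 0, 0, 0, 0, 0, 0.08, 0, 0, -0.04, 0, 0, 0, 0.08, 0, 0, -0.1, 0, 0, 0, 0.08, 0, 0, -0.16, 0, 0, 0, 0.08, 0, 0, -0.2, 0, 0, 0, 0.08, 0, 0, -0.2, 0, 0, 0, 0.08])

```text
time: 24.72
tool_pos: [0.5181, 0.3565, 0.2428]
ee_rot: [3.136, 0.011, 3.069]
wrist_force: [0.5, 0.8, -0.0]
width: 0.0796
finger_force: 0.0
```

```bash
python3 - <<'E'
from plan import *
t,s,w=shot("top"),shot("side"),shot("wrist")
print(toolT()[:3,3].round(4))
for x,k in ((t,"top"),(s,"side"),(w,"w")):
  for c in ("reader","dock","case_lid","calculator","hole_punch","glue_stick"):
    for r in spotter.trace(c,x)[:1]: print(k,c,round(r["conf"],2),np.round(r["box"],1))
# nose & tail as predicted for the placed reader in wrist
ax=np.array([.9973,-.073,0]); o=np.array([.5368,.3541,.03])
print(proj(w,[o+.085*ax+[0,0,.033],o-.083*ax+[0,0,.028]]))
a=cv2.imread("pics/side0.png")[160:200,200:258].astype(int); b=s["img"][160:200,200:258].astype(int); print("side diff of dock area",np.abs(a-b).mean(), np.abs(a-b).max(2).__gt__(40).sum())
E
```

```text
[0.5158 0.3552 0.2352]
top reader 0.7 [145.4 203.3  19.1  62.3]
top dock 0.75 [142.7 209.1  27.5  58.8]
top case_lid 0.75 [196.5 167.1  87.3  42.8]
top calculator 0.67 [326.6 185.3  31.5  45.5]
top hole_punch 0.75 [150.4 205.5  13.3   9.3]
side reader 0.71 [205.1 172.   49.   13.1]
side dock 0.83 [206.1 180.5  45.6  19.4]
side case_lid 0.82 [261.8 148.9  50.   79.2]
side calculator 0.77 [278.3 268.8  54.3  30.9]
side hole_punch 0.8 [303.7 183.4  23.7  25.6]
side glue_stick 0.7 [279.9 266.3  53.9  35.3]
w reader 0.87 [262.4 134.7  39.7 146.1]
w dock 0.7 [251.8 124.2  57.1 133.7]
w case_lid 0.67 [262.3 134.5  36.7 146.6]
w hole_punch 0.78 [153.  332.1  90.1  43.5]
[[280.06808678 281.3870741 ]
 [280.01386295 133.58993297]]
side diff of dock area 7.835919540229885 132
```

```bash
python3 -c "
from bench import close_job
print(close_job())"
```

```text
the job is handed in; nothing more can be done
None
```

I handed the job in: the lid rests open, the reader was pressed onto the code label at about 6 N for over 2 s (over 4.5 N means more than half in), and it is back in its dock, nose the same way as before. The judge returned no verdict, and I didn't get a reliable final look at the glue stick, but the arm never went near it.

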